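Hitch the toy trailer with its pin

ROBOT

A 6-joint arm with a two-finger parallel gripper is mounted at the origin on the work surface. World frame = base frame: x ahead of the robot, y to its left, z up, the work surface at z = 0. Lengths are in m, angles in rad, forces in N, time in s.
With the tool pointing down it reaches from about 0.275 to 0.825 m from the base axis. Payload 4.9 kg.
Tool frame: the origin (TCP) lies midway between the tips of the shut fingers; the grasp point (between the pads) lies 19 mm behind it (bot.grip_depth is the distance from the TCP to the grasp point, in m); z points along the fingers, y is the line along which they close (so a half turn about z gives the same grasp; the last joint's range is limited). The gripper opens to 85 mm and grips with 20 to 120 N. Pads are 22 mm wide; open, the fingers measure 114 mm over their backs; the gripper's body (76 mm by 85 mm) begins 54 mm behind the grasp point. The pads swing forward as they close: fully open they stand 13 mm farther back than shut.
Start: joints at [1.105, 0.326, -0.193, 1.052, 0, 1.437], TCP at [0.179, 0.52, 0.231] pointing down, gripper open.
Joint ranges: [-2.65, 2.65], [-0.97, 1.79], [-1.3, 1.35], [-1.93, 2.1], [-1.47, 1.37], [-3.14, 3.14]. Speed limits (rad/s): [2.57, 2.57, 3.14, 3.14, 3.14, 3.14].

INTERFACE

Orientations are given as a unit quaternion [w, x, y, z].
In Python, from cell import bot gives the robot as it stands. Calls block until the motion is done:
- bot.move_pose(position, orientation): joint-space move of the TCP to a pose.
- bot.move_linear(position, speed=0.15, rotation=None, until_force=None): straight line of the TCP; rotation=None keeps the orientation; speed is the mean speed in m/s. With until_force (N) it stops when the force on the tool has changed by that much, and returns True; else False.
- bot.goto_joints(angles): joint-space move.
- bot.set_gripper(opening, grasp_force=None): opening from 0.0 (shut) to 1.0 (fully open); grasp_force is the grip in N (None keeps the last); returns when the fingers have stopped.
- bot.wait(seconds).
- bot.solve_ik(position, orientation): joint angles nearest the present ones, or None.
- bot.camera(name): name is "scene" or "top" or "wrist"; returns the picture (384x512x3 uint8, red, green, blue); there is no depth.
- bot.calibration(name): a dict with "mtx" (3x3 intrinsics, pixels), "extrinsics" (4x4, takes a point from world to camera coordinates); the wrist camera has in their place "hand_eye" (4x4, takes a point from camera to tool coordinates, whose origin is the TCP and whose axes are the flange's). Camera axes: x right, y down, z forward; pixel columns grow to the right and rows downward; lengths in m; the calibration is good to about 2 mm. The wrist camera is an equidistant fisheye: a pixel r from the principal point sees the ray r / f radians off the axis. A picture is of the moment at which its call begins: read the wrist's pose just before it. calibration takes no time and is no camera call.
A pose or a line that the arm cannot do raises bot.PlanningError and nothing moves.
- bot.close_job(): hands the job in; it is judged then, once.
Trained networks look in the newest picture that a camera, given by its name, has taken for a name from the list of things; names that differ only in an ending like _2 or _b are one class to them, and where a whole thing is asked for, a point or a joint stands for the part that bears it (a point fixed in the world has none). Each returns a list of dicts, best first, with "confidence" (0 to 1); they miss things now and then, are a little off and sometimes report something else, mostly with a low value. They report only what shows in the picture. A call takes as long as a camera call.
- bot.search_frame(camera, thing): "bbox" ([left, top, width, height] in pixels, round what is visible of it).
Readings, each from a call of its own:
- bot.read_clock(): time.
- bot.read_joint_positions(): joint angles.
- bot.read_joint_vel(): joint speeds.
- bot.read_joint_efforts(): joint torques, N m.
- bot.read_position(): TCP position.
- bot.read_tool_rot(): TCP orientation.
- bot.read_ft_force(): force on the tool from outside, world axes, zero at the start.
- bot.read_moment(): the same for the moment, N m.
- bot.read_gripper_width(): opening from 0.0 (shut) to 1.0 (fully open).
- bot.read_finger_force(): force on a finger pad.
Only numpy, scipy, OpenCV 4.12 (cv2) and the standard library are available. Lean on these libraries where they do the work, as an engineer would, in place of code of your own. Each camera call takes 0.05 s, during which the arm holds its last target. There are 200 camera calls.

TASK

Couple the blue wooden trailer to the green toy tractor: slide the flat tongue of its drawbar into the fork at the tractor's tail so that their holes line up, then take the red-headed pin from the rack and push it down through both until its head sits on the fork. Leave the trailer standing on its wheels, let go of everything, and leave the other pins and the rest of the bench as they are.

Things in the scene. Friction and masses are not known exactly. Their poses are not given: they have to be found in the camera images.
- fork_mouth (a point): Hitch fork at the tractor's tail: centre of the hole's mouth on its top face, 50 mm above the bench. x to the tractor's front, z up; open towards -x and both sides. Two level cheeks 44 wide (y), from 22 mm behind to 20 ahead of the hole: upper 38 to 50 mm above the bench, slot 20 to 38, lower 6 to 20. Upright 13 mm holes through both. Slot's back wall 20 mm ahead of the hole's axis.
- trailer_grip (a point): Loose blue trailer: centre of its open box, 58 mm above the bench as it stands. x to its front (drawbar), z up. Box 90 long, 50 wide (y), walls 7, 35 to 80 mm above the bench: grip across y by its outside. Wheels (do not turn) 34 across, 64 mm over all, below the box. Drawbar forward, 23 to 35 mm above the bench, 22 wide, then a tongue 30 wide from 81 to 119 mm ahead of this point.
- trailer_hole (a point): Centre of the 13 mm hole in the tongue, on its top face: 100 mm ahead (x) of trailer_grip, 23 mm below it, 35 mm above the bench. The tongue's end is 19 mm ahead. Standing on the bench, the tongue is 3 mm clear of both cheeks; with its end against the slot's back wall the holes are 1 mm from being lined up. Same axes as trailer_grip.
- red_pin_head (a point): Red-headed wooden hitch pin, standing in one of the rack's three holes: centre of its head, an upright red cylinder 20 mm across, 36 tall. Shank below it 10 mm across, 48 long, its last 8 mm tapering to 5 mm. z along the pin, up. In the rack this point is 72 mm above the bench; home in the fork, 18 mm above fork_mouth.
- yellow_pin_head (a point): A like pin with a yellow head, in the rack (any of the three holes); to be left there. Centre of its head.
- plain_pin_head (a point): A like pin with a plain wooden head, in the rack; to be left there. Centre of its head.
- rack: Pin rack, a fixed wooden block 165 (x) x 50 (y) x 40 mm high with three upright holes 13 mm across, 34 mm deep, at x = -55, 0, 55 mm; a pin stands in each. Origin under its centre, x along the row.
- glue_jar: Bystander, to be left alone: white lidded glue jar, 70 mm across, 65 high. Origin under its centre.
- stacker_a: Bystander, to be left alone: toy post on a round foot, 90 mm across, 140 high. Origin under its centre.
- stacker_b: Bystander, to be left alone: a second toy post on a round foot, as stacker_a. Origin under its centre.
- mallet: Bystander, to be left alone: wooden mallet lying on the bench: head 70 x 120 x 55 mm, its centre 120 mm along the body's +x; 24 mm handle along -x. Origin at bench height.
- spare_wheel: Bystander, to be left alone: loose wooden wheel lying flat, 48 mm across, 14 high. Origin under its centre.
- tractor: Green wooden toy tractor, fixed to the bench in a plywood jig; place and heading vary. Origin on the bench under the fork's hole, x to its front, z up. It reaches 220 mm ahead of the hole, 126 mm wide, 50 to 100 mm high; exhaust stub 131 mm high, 182 mm ahead of the hole.
- catch (a joint): Spring ball at the side of the fork's lower hole, hidden in the cheek; value 0 out, to 0.003 m pressed back by the pin. Because of it the pin does not drop home by itself: let go, it stops some 6 mm short, and the rest takes a push of about 4 to 8 N; then it stays.
- trailer: The trailer's own frame: origin on the bench under the centre of its box (58 mm below trailer_grip), same axes. Mass 0.2 to 0.42 kg.
- red_pin: The red-headed pin's own frame: origin at its lower tip (66 mm below red_pin_head), same axes. 20 g.

How it is judged:
By the outcome, as a careful person would: the job done as asked, in the order asked, and still so for the second after the job is handed in, with the robot touching nothing.
It also fails if it takes over 59 s, if anything falls off the work surface, if the arm or the gripper's body presses on something with over 40 N, if the wrist force passes 120 N, or if a joint passes its speed limit or range.

## Working session

There is one attempt and no reset: what is moved stays moved. The work goes in short steps, each a Python script; the robot and the scene stay as the last script left them, time stands still between calls to the robot, and variables do not carry over. Pictures are saved under pics/ and viewed, at most 14 in all, crops included, and the job is handed in when it is done.

```bash
mkdir -p pics; ls; cat > h.py <<'E'
import numpy as np, cv2
from cell import bot
def snap(cam,fn=None):
    im=bot.camera(cam)
    if fn: cv2.imwrite('pics/'+fn,cv2.cvtColor(im,cv2.COLOR_RGB2BGR))
    return im
def unproj(cam,uv,z):
    c=bot.calibration(cam);K=np.array(c['mtx']);E=np.array(c['extrinsics'])
    d=E[:3,:3].T@np.linalg.solve(K,[uv[0],uv[1],1.]);o=-E[:3,:3].T@E[:3,3]
    return o+d*(z-o[2])/d[2]
def proj(cam,p):
    c=bot.calibration(cam);K=np.array(c['mtx']);E=np.array(c['extrinsics'])
    q=K@(E[:3,:3]@np.asarray(p,float)+E[:3,3]);return q[:2]/q[2]
E
python3 - <<'E'
from h import *
print(bot.read_clock())
a=snap('top','top0.png');b=snap('scene','scene0.png')
for n in ['tractor','trailer','rack','red_pin','red_pin_head','yellow_pin_head','plain_pin_head','glue_jar','stacker_a','mallet','spare_wheel']:
    for c in ['top','scene']:
        print(n,c,[(np.round(d['bbox']).tolist(),round(d['confidence'],2)) for d in bot.search_frame(c,n)][:3])
c=bot.calibration('top');print(np.round(c['mtx'],1),np.round(c['extrinsics'],3))
print(np.round(bot.calibration('wrist')['hand_eye'],3),bot.calibration('wrist')['mtx'])
print(bot.read_tool_rot(),bot.read_clock())
E
```

```text
pics
0.0
tractor top [([150.0, 160.0, 89.0, 50.0], 0.94), ([390.0, 203.0, 29.0, 64.0], 0.58)]
tractor scene [([262.0, 128.0, 70.0, 70.0], 0.81), ([127.0, 277.0, 11.0, 18.0], 0.25)]
trailer top [([288.0, 198.0, 63.0, 27.0], 0.74), ([148.0, 158.0, 94.0, 52.0], 0.18), ([83.0, 198.0, 50.0, 104.0], 0.17)]
trailer scene [([170.0, 213.0, 58.0, 49.0], 0.68)]
rack top [([391.0, 204.0, 28.0, 64.0], 0.64)]
rack scene [([92.0, 258.0, 60.0, 50.0], 0.82)]
red_pin top []
red_pin scene [([128.0, 276.0, 9.0, 18.0], 0.4)]
red_pin_head top [([288.0, 196.0, 59.0, 26.0], 0.51)]
red_pin_head scene [([261.0, 127.0, 73.0, 76.0], 0.62), ([128.0, 279.0, 13.0, 13.0], 0.46), ([277.0, 233.0, 34.0, 46.0], 0.17)]
yellow_pin_head top [([404.0, 232.0, 11.0, 6.0], 0.46), ([400.0, 208.0, 10.0, 9.0], 0.46)]
yellow_pin_head scene []
plain_pin_head top [([401.0, 248.0, 15.0, 12.0], 0.46)]
plain_pin_head scene [([92.0, 259.0, 15.0, 10.0], 0.68), ([171.0, 214.0, 60.0, 43.0], 0.62)]
glue_jar top [([333.0, 110.0, 28.0, 29.0], 0.92), ([390.0, 202.0, 27.0, 65.0], 0.7), ([288.0, 195.0, 60.0, 28.0], 0.56)]
glue_jar scene [([235.
[... 328 characters left out ...]
0], 0.95)]
spare_wheel top [([232.0, 265.0, 20.0, 14.0], 0.78), ([401.0, 208.0, 11.0, 7.0], 0.65), ([150.0, 157.0, 90.0, 54.0], 0.23)]
spare_wheel scene [([200.0, 152.0, 13.0, 12.0], 0.71)]
[[430.3   0.  260.6]
 [  0.  430.3 193.1]
 [  0.    0.    1. ]] [[ 0.006 -1.    -0.018  0.037]
 [-0.99  -0.003 -0.144  0.568]
 [ 0.144  0.019 -0.989  1.145]
 [ 0.     0.     0.     1.   ]]
[[-0.    -0.965 -0.263  0.067]
 [ 1.     0.    -0.002 -0.   ]
 [ 0.002 -0.263  0.965 -0.143]
 [ 0.     0.     0.     1.   ]] [[297.31863964   0.         255.57570135]
 [  0.         297.31863964 195.16400997]
 [  0.           0.           1.        ]]
[-2.39227886e-05  1.65137541e-01  9.86270547e-01 -2.21133725e-05] 1.2
```

View pics/top0.png

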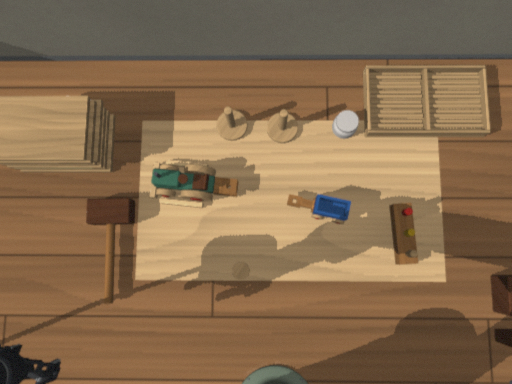

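View pics/scene0.png

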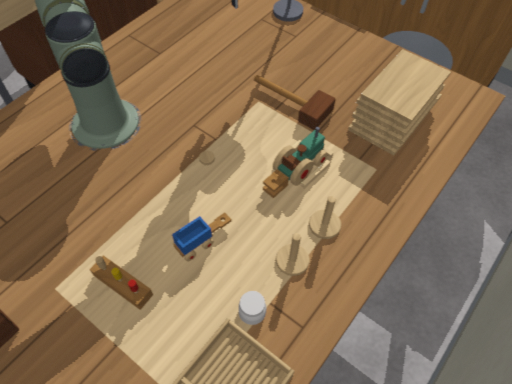

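The top view shows the tractor at left with its fork at about (232,186), facing left. The trailer is mid-right, its box at about (331,208) and its tongue tip at (292,201), pointing at the fork. The red pin is the far one in the rack, at about (408,211). Next I'll get coarse poses, then look from close by.

```bash
cat >> h.py <<'E'
from scipy.spatial.transform import Rotation as R
def quat(yaw):  # tool down, tool x axis along yaw
    c,s=np.cos(yaw),np.sin(yaw)
    M=np.array([[c,s,0],[s,-c,0],[0,0,-1.]])
    q=R.from_matrix(M).as_quat();return [q[3],q[0],q[1],q[2]]
def wpose():
    p=np.array(bot.read_position());q=bot.read_tool_rot()
    T=np.eye(4);T[:3,:3]=R.from_quat([q[1],q[2],q[3],q[0]]).as_matrix();T[:3,3]=p;return T
def wsnap(fn):
    T=wpose();im=snap('wrist',fn);np.save('pics/'+fn+'.npy',T);return im,T
def wun(T,uv,z):
    c=bot.calibration('wrist');K=np.array(c['mtx']);H=T@np.array(c['hand_eye'])
    d=np.array([(uv[0]-K[0,2])/K[0,0],(uv[1]-K[1,2])/K[1,1]]);t=np.linalg.norm(d)
    v=np.append(d/t*np.sin(t),np.cos(t));v=H[:3,:3]@v
    return H[:3,3]+v*(z-H[2,3])/v[2]
def wproj(T,p):
    c=bot.calibration('wrist');K=np.array(c['mtx']);H=np.linalg.inv(T@np.array(c['hand_eye']))
    q=H[:3,:3]@np.asarray(p,float)+H[:3,3];r=np.hypot(q[0],q[1]);t=np.arctan2(r,q[2])
    return K[:2,2]+K[0,0]*t*q[:2]/r
E
python3 - <<'E'
from h import *
for n,uv,z in [('box',(331,207),.08),('tonguehole',(297,202),.035),('tonguetip',(289,201),.035),('fork',(229,186),.05),('forktail',(238,187),.05),('red',(408,211),.09),('yel',(411,232),.09),('plain',(411,254),.09),('tracfront',(152,178),.07),('stB',(283,115),.14),('stA',(229,111),.14)]:
    print(n,unproj('top',uv,z).round(3))
im=cv2.imread('pics/top0.png')
cv2.imwrite('pics/crop.png',cv2.resize(im[150:280,145:425],None,fx=2.8,fy=2.8,interpolation=cv2.INTER_CUBIC))
E
```

```text
box [ 0.525 -0.148  0.08 ]
tonguehole [ 0.544 -0.061  0.035]
tonguetip [ 0.547 -0.039  0.035]
fork [0.586 0.126 0.05 ]
forktail [0.583 0.101 0.05 ]
red [ 0.515 -0.347  0.09 ]
yel [ 0.46  -0.352  0.09 ]
plain [ 0.403 -0.35   0.09 ]
tracfront [0.604 0.334 0.07 ]
stB [ 0.758 -0.019  0.14 ]
stA [0.769 0.121 0.14 ]
```

View pics/crop.png

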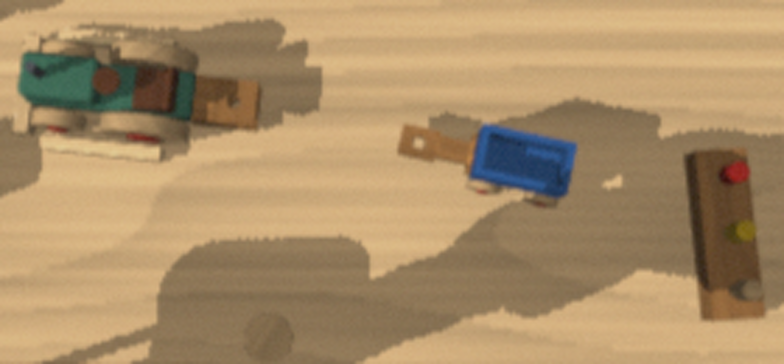

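```bash
python3 - <<'E'
from h import *
for y in (97,-83):
    print(y,bot.solve_ik([.565,.03,.25],quat(np.radians(y))))
bot.move_pose([.565,.02,.25],quat(np.radians(97)))
im,T=wsnap('w1.png');print(T.round(3),bot.read_clock())
for n in ['trailer','tractor','fork_mouth','trailer_hole']:
    print(n,[(np.round(d['bbox']).tolist(),round(d['confidence'],2)) for d in bot.search_frame('wrist',n)][:3])
print(wproj(T,[.525,-.148,.058]),wproj(T,[.586,.126,.05]),wproj(T,[.546,-.055,.035]))
cv2.imwrite('pics/w1b.png',cv2.resize(cv2.cvtColor(im,cv2.COLOR_RGB2BGR),None,fx=1.56,fy=1.56))
E
```

```text
97 [-0.0774044   0.34426671 -0.11783541  1.10869421  0.          1.37121888]
-83 [-0.0774044   0.34426671 -0.11783541  1.10869421  0.         -1.77037377]
[[-0.123  0.992 -0.     0.565]
 [ 0.992  0.123  0.     0.021]
 [ 0.    -0.    -1.     0.25 ]
 [ 0.     0.     0.     1.   ]] 3.5083
trailer [([183.0, 207.0, 68.0, 119.0], 0.82)]
tractor [([247.0, 0.0, 106.0, 110.0], 0.95)]
fork_mouth [([248.0, 0.0, 107.0, 109.0], 0.63), ([99.0, 81.0, 30.0, 37.0], 0.44)]
trailer_hole [([184.0, 207.0, 66.0, 116.0], 0.71)]
[211.32579237 293.42735453] [286.0218377   85.43536937] [234.35993014 226.07984662]
```

View pics/w1b.png

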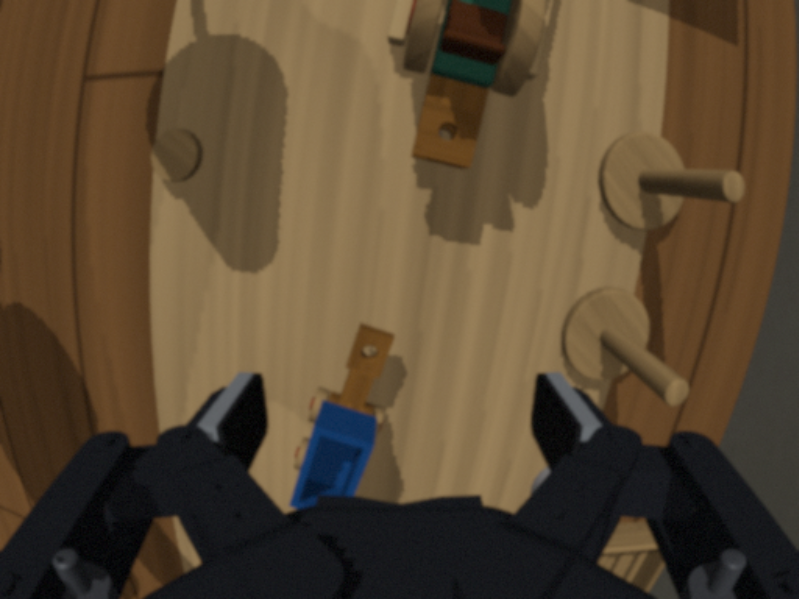

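The wrist view shows the fork hole at about (448,131) in the enlarged picture and its tail corners at (414,156) and (471,166). The tongue hole is at (370,351), the tongue's front corners at (363,323) and (394,333), and the box's front rim runs from (327,403) to (376,416).

```bash
python3 - <<'E'
from h import *
T=np.load('pics/w1.png.npy')
f=lambda u,v,z:wun(T,(u/1.5625,v/1.5625),z)
g=lambda a,b:np.degrees(np.arctan2(*(b-a)[[1,0]])).round(1)
fk=f(448,131,.05);fl,fr=f(414,156,.05),f(471,166,.05);print('fork',fk,g(fl,fr)+90,np.linalg.norm(fl-fr),g((fl+fr)/2,fk),np.linalg.norm((fl+fr)/2-fk))
th=f(370,351,.035);a,b=f(363,323,.035),f(394,333,.035);print('th',th,g(a,b)+90,np.linalg.norm(a-b),g(th,(a+b)/2),np.linalg.norm(th-(a+b)/2))
c,d=f(327,403,.08),f(376,416,.08);print('boxfront',(c+d)/2,g(c,d)+90,np.linalg.norm(c-d),g((c+d)/2,th),np.linalg.norm(((c+d)/2-th)[:2]))
E
```

```text
fork [0.58655676 0.12796881 0.05      ] 88.1 0.042358062521187526 87.4 0.022616841878101604
th [ 0.54892815 -0.05261238  0.035     ] 78.3 0.02645023912722888 76.9 0.021270009269692157
boxfront [ 0.54064749 -0.08468781  0.08      ] 81.0 0.03860355775010081 75.5 0.033127075590481087
```

```bash
python3 - <<'E'
from h import *
bot.set_gripper(1.0,40)
bot.move_pose([.5264,-.150,.15],quat(np.radians(77)))
im,T=wsnap('w2.png')
cv2.imwrite('pics/w2b.png',cv2.resize(cv2.cvtColor(im,cv2.COLOR_RGB2BGR),None,fx=1.5625,fy=1.5625))
print(bot.read_clock())
E
```

```text
4.7917
```

View pics/w2b.png

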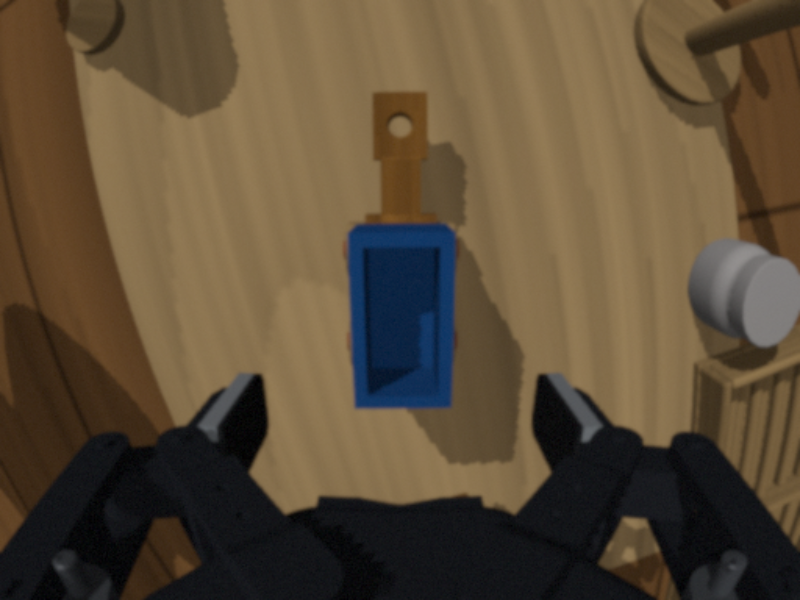

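The trailer is centred under the tool: the tongue hole is at (400,125), the box's axis at column 402, and its rear rim at row 407. I'll compute corrections, grip it, carry it to a pre-insertion pose and look again.

```bash
cat > s.py <<'E'
from h import *
T=np.load('pics/w2.png.npy')
f=lambda u,v,z:wun(T,(u/1.5625,v/1.5625),z)
L=lambda p:(T[:3,:3].T@(p-T[:3,3])*1000).round(1)
th=f(400,125,.035);rl,rr=f(356,407,.08),f(451,407,.08);fl,fr=f(350,227,.08),f(455,227,.08)
print('hole',th,L(th));print('rear',L(rl),L(rr),'front',L(fl),L(fr))
E
python3 s.py
```

```text
hole [ 0.54899467 -0.0548714   0.035     ] [ 97.2  -0.  115.7]
rear [-47.  -22.9  70.6] [-47.1  26.3  70.7] front [ 44.9 -23.2  70.7] [44.9 25.3 70.7]
```

```bash
python3 - <<'E'
from h import *
bot.move_linear([.5264,-.150,.042],speed=.12)
bot.set_gripper(0.0,45)
print(bot.read_gripper_width(),bot.read_finger_force(),bot.read_position())
p=np.array(bot.read_position());print(bot.move_linear(p+[0,0,.008],speed=.05), bot.read_ft_force())
h=np.radians(87);d=np.array([np.cos(h),np.sin(h),0]);fk=np.array([.5866,.128,0])
q=fk-d*(.0972+.060);q[2]=p[2]+.008
bot.move_linear(q,speed=.1,rotation=quat(h))
im,T=wsnap('w3.png')
cv2.imwrite('pics/w3b.png',cv2.resize(cv2.cvtColor(im,cv2.COLOR_RGB2BGR)[0:300,130:400],None,fx=2.0,fy=2.0,interpolation=cv2.INTER_CUBIC))
print(p,T[:3,3],bot.read_clock())
E
```

```text
0.5792740504591465 46.22428357601166 [ 0.5269241  -0.15023155  0.04275206]
False [-0.35023487  0.1277562  -2.80062258]
[ 0.5269241  -0.15023155  0.04275206] [ 0.57815949 -0.02955473  0.05071594] 8.1
```

View pics/w3b.png

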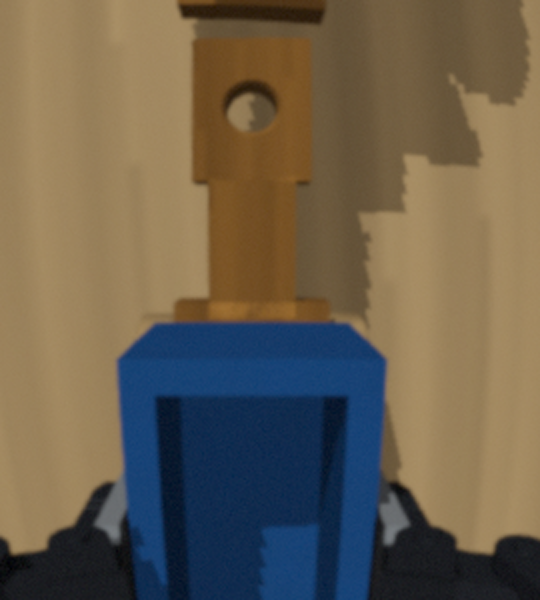

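The tongue hole shows at (251,107) in the crop, but the fork is only just in frame: its tail edge is at the top, columns 180–324. I'll back off 45 mm to see both holes together.

```bash
python3 - <<'E'
from h import *
h=np.radians(87);d=np.array([np.cos(h),np.sin(h),0])
bot.move_linear(np.array(bot.read_position())-d*.045,speed=.1)
im,T=wsnap('w4.png')
cv2.imwrite('pics/w4b.png',cv2.resize(cv2.cvtColor(im,cv2.COLOR_RGB2BGR)[0:140,170:350],None,fx=4.0,fy=4.0,interpolation=cv2.INTER_CUBIC))
E
```

```text
(no output)
```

View pics/w4b.png

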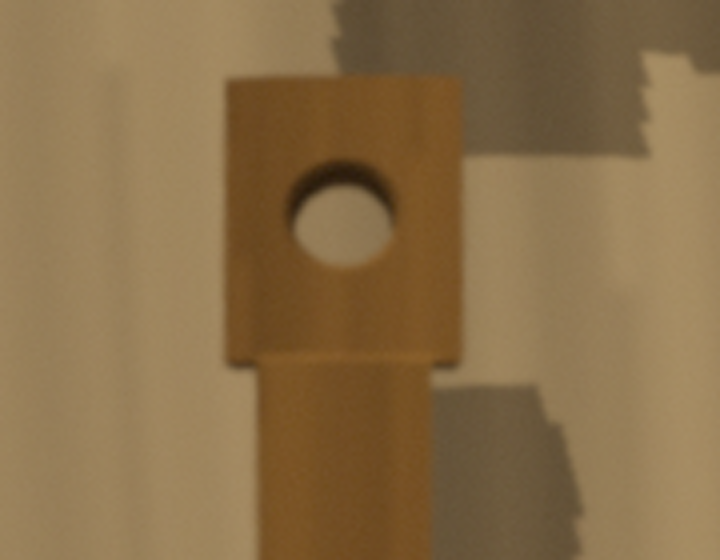

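Backing off moved the fork out of frame, so this shows only the tongue hole, at (343,213) in the crop. I'll raise instead.

```bash
python3 - <<'E'
from h import *
h=np.radians(87);d=np.array([np.cos(h),np.sin(h),0])
T=np.load('pics/w4.png.npy');zt=.043
L=lambda p:(T[:3,:3].T@(p-T[:3,3])*1000).round(1)
print('hole in tool',L(wun(T,(170+343/4,213/4),zt)),L(wun(T,(170+226/4,78/4),zt)),L(wun(T,(170+462/4,78/4),zt)))
bot.move_linear(T[:3,3]+d*.055+[0,0,.10],speed=.15)
im,T=wsnap('w5.png')
print(wproj(T,[.5866,.128,.05]))
cv2.imwrite('pics/w5b.png',cv2.resize(cv2.cvtColor(im,cv2.COLOR_RGB2BGR)[0:150,160:360],None,fx=4.0,fy=4.0,interpolation=cv2.INTER_CUBIC))
E
```

```text
hole in tool [98.2 -0.4  7.8] [116.8 -15.2   7.8] [116.9  14.6   7.8]
[257.46380521  18.73667374]
```

View pics/w5b.png

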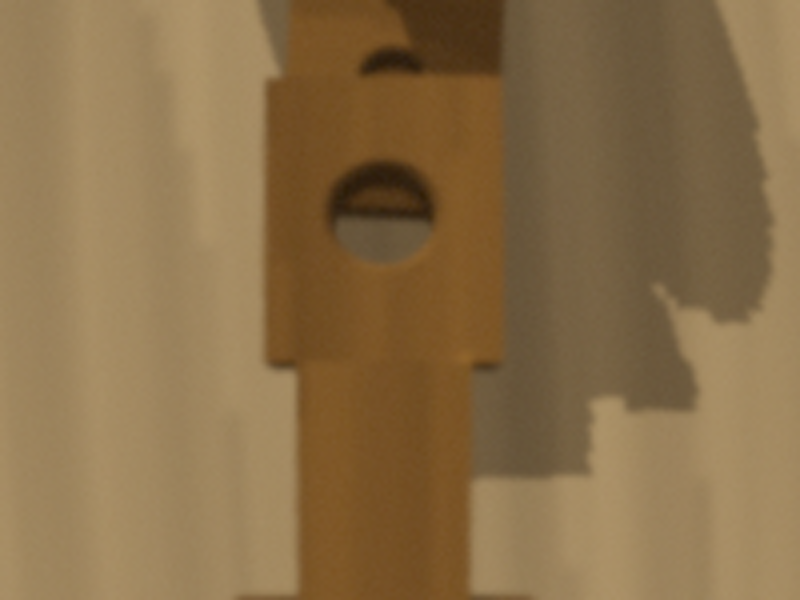

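Above the tongue the fork hole is visible, centred at about (392,79) in the crop (pixel (258,19.8), predicted (257.5,18.7)). The fork's sides at columns 288 and 504 run parallel to the tongue. The earlier estimate holds, so I'll insert.

```bash
python3 - <<'E'
from h import *
T=np.load('pics/w5.png.npy');h=np.arctan2(T[1,0],T[0,0]);d=T[:3,0];r=T[:3,1]
fk=wun(T,(258,19.8),.05);print('fork',fk,np.degrees(h))
tgt=fk-d*.0982+r*.0004;z0=.0428
pre=tgt-d*.062;pre[2]=T[2,3];bot.move_linear(pre,speed=.15)
pre[2]=z0+.0012;bot.move_linear(pre,speed=.08)
print('ft',bot.read_ft_force())
tgt[2]=z0+.0012
q=tgt+d*.004
print('stop',bot.move_linear(q,speed=.04,until_force=5))
p=np.array(bot.read_position());print('vs tgt (tool)',(T[:3,:3].T@(p-tgt)*1000).round(2),bot.read_ft_force(),bot.read_clock())
im,T=wsnap('w6.png')
cv2.imwrite('pics/w6b.png',cv2.resize(cv2.cvtColor(im,cv2.COLOR_RGB2BGR)[0:150,160:360],None,fx=4.0,fy=4.0,interpolation=cv2.INTER_CUBIC))
E
```

```text
fork [0.58698261 0.12701474 0.05      ] 87.00003529891329
ft [-0.04930789 -0.52865686 -3.2209692 ]
stop True
vs tgt (tool) [ 1.34 -0.77  0.64] [ 0.06250564 -0.29882058 -3.40034502] 12.925
```

View pics/w6b.png

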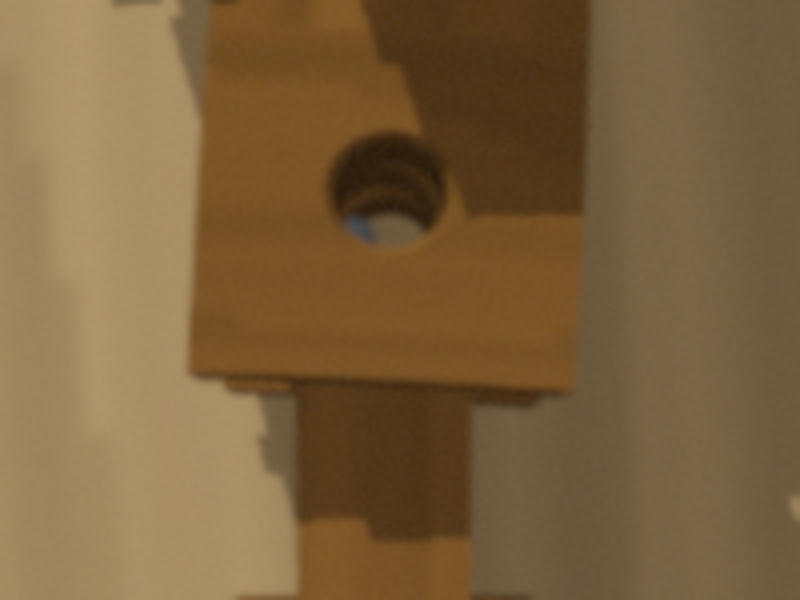

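The tongue is in the fork and stopped against the back wall. The fork hole is at (388,190) in the crop, open right through to the bench, and the blue catch ball shows at lower left. Next: check alignment numerically, set the trailer down and release.

```bash
python3 - <<'E'
from h import *
T=np.load('pics/w6.png.npy')
L=lambda p:(T[:3,:3].T@(p-T[:3,3])*1000).round(1)
fk=wun(T,(160+388/4,190/4),.05);print('fork',fk,L(fk))
print('tail',[L(wun(T,(160+u/4,v/4),.05)) for u,v in((190,374),(578,389))])
p=np.array(bot.read_position())-T[:3,0]*.0008
p[2]=.0427;bot.move_linear(p,speed=.02)
print(bot.read_ft_force())
bot.set_gripper(1.0)
p=np.array(bot.read_position());
bot.move_linear([p[0],p[1],.16],speed=.2)
print(bot.read_clock())
# go look at rack
bot.move_pose([.50,-.35,.17],quat(np.pi) if False else quat(0.0))
im,T=wsnap('w7.png')
for n in ['red_pin_head','yellow_pin_head','plain_pin_head']:
    print(n,[(np.round(d['bbox']).tolist(),round(d['confidence'],2)) for d in bot.search_frame('wrist',n)][:3])
print(wproj(T,[.515,-.347,.09]),bot.read_joint_positions(),bot.read_clock())
hsv=cv2.cvtColor(im,cv2.COLOR_RGB2HSV);H=hsv[...,0]
m=(((H<8)|(H>172))&(hsv[...,1]>170)&(hsv[...,2]>70)).astype('uint8')
n,_,st,c=cv2.connectedComponentsWithStats(m)
print([(st[i].tolist(),c[i].round(1)) for i in range(1,n) if st[i][4]>60])
cv2.imwrite('pics/w7b.png',cv2.resize(cv2.cvtColor(im,cv2.COLOR_RGB2BGR),None,fx=1.5625,fy=1.5625))
E
```

```text
fork [0.58678237 0.12800513 0.05      ] [97.8  0.1 -6.9]
tail [array([ 76.7, -22.3,  -6.8]), array([75. , 21.6, -6.9])]
[-0.21560485  1.70485     0.8932035 ]
14.4083
red_pin_head [([243.0, 163.0, 28.0, 34.0], 0.68)]
yellow_pin_head [([251.0, 221.0, 21.0, 38.0], 0.62)]
plain_pin_head [([255.0, 270.0, 19.0, 38.0], 0.93)]
[252.49669827 183.38035821] [-7.29744791e-01  4.80653274e-01 -1.18604142e-01  9.71576003e-01
  1.11689839e-04  2.40988964e+00] 16.05
[([245, 169, 24, 27, 469], array([256.1, 182.5]))]
```

View pics/w7b.png

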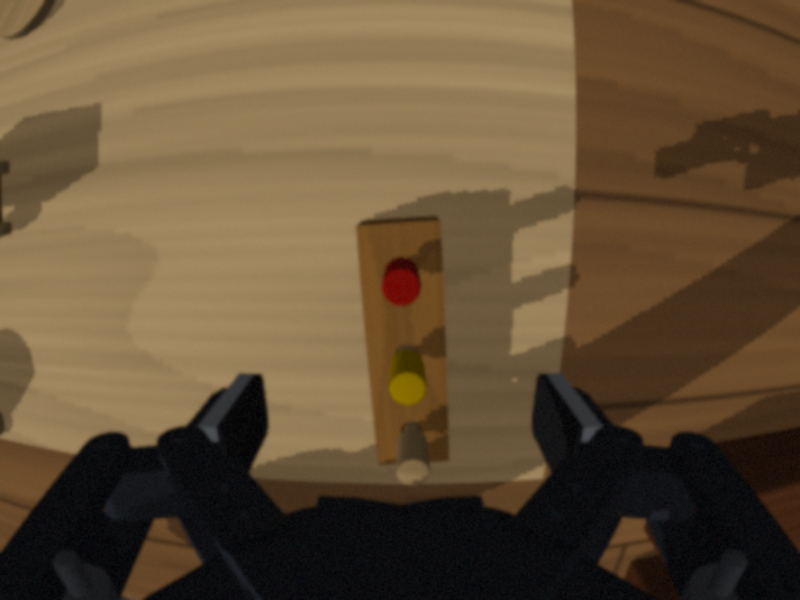

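The red pin's head top is at (401,285), the yellow's at (407,388) and the plain's at (414,470). I'll grip the red one with the fingers across the row.

```bash
python3 - <<'E'
from h import *
T=np.load('pics/w7.png.npy')
f=lambda u,v,z:wun(T,(u/1.5625,v/1.5625),z)
a,b,c=f(401,285,.09),f(407,388,.09),f(414,470,.09);print(a,b,c,np.linalg.norm(a-b),np.linalg.norm(b-c))
yaw=np.arctan2(*(a-c)[[1,0]]);print(np.degrees(yaw))
bot.move_linear([a[0],a[1],.12],speed=.2,rotation=quat(yaw))
print(bot.move_linear([a[0],a[1],.054],speed=.1,until_force=8))
bot.set_gripper(0.0,35)
print(bot.read_gripper_width(),bot.read_finger_force(),bot.read_ft_force(),bot.read_position())
bot.move_linear([a[0],a[1],.12],speed=.1)
bot.move_linear([a[0],a[1],.20],speed=.2)
h=np.radians(85.5)
bot.move_pose([.5868,.1278,.20],quat(h))
im,T=wsnap('w8.png')
L=lambda p:T[:3,:3]@p+T[:3,3]
print('exp top',wproj(T,L([0,0,-.037])),'tip',wproj(T,L([0,0,.047])))
cv2.imwrite('pics/w8b.png',cv2.resize(cv2.cvtColor(im,cv2.COLOR_RGB2BGR)[120:320,156:356],None,fx=3,fy=3,interpolation=cv2.INTER_CUBIC))
print(bot.read_position(),bot.read_clock())
E
```

```text
[ 0.51577418 -0.35017347  0.09      ] [ 0.46028831 -0.35347184  0.09      ] [ 0.40711106 -0.35795266  0.09      ] 0.05558381930794129 0.05336569501793175
4.0948158071151335
False
0.22476596111618624 34.08289358889306 [ 0.13188968 -0.23536853  0.94845427] [ 0.5158812  -0.35042308  0.05425627]
exp top [256.92863768 282.17314127] tip [256.37744008 215.49968306]
[0.58713941 0.12661429 0.19992996] 21.05
```

View pics/w8b.png

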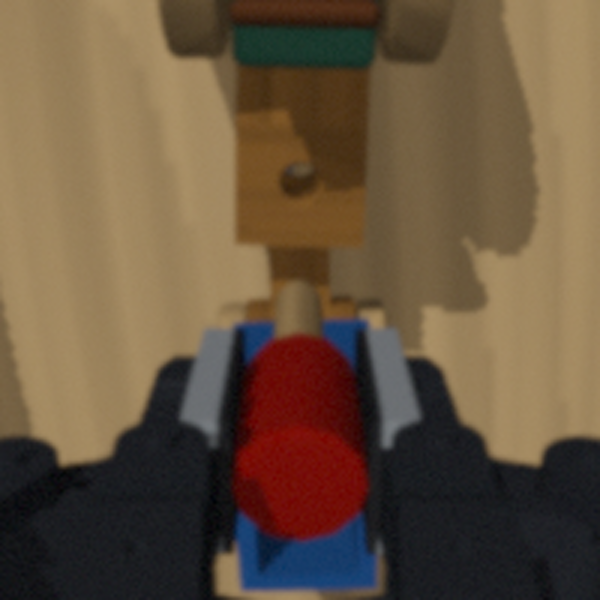

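The pin is upright in the grip: tip at (298,282) and head top at (300,482) in the crop, close to prediction. The fork hole is at (298,178), open below, and the trailer is still coupled. I'll compute the offset, descend and push home.

```bash
python3 - <<'E'
from h import *
T=np.load('pics/w8.png.npy')
L=lambda p:(T[:3,:3].T@(p-T[:3,3])*1000).round(1)
px=lambda u,v:(156+u/3,120+v/3)
fk=wun(T,px(298,178),.05);tip=wun(T,px(298,282+3),T[2,3]-.047);top=wun(T,px(300,482),T[2,3]+.037)
print('fork',fk,L(fk),'tip',L(tip),'top',L(top))
off=(tip-T[:3,3]);off[2]=0
tgt=np.array([(fk[0]+.58678)/2,(fk[1]+.128)/2,0])-off
print('tgt',tgt)
tgt[2]=.108;bot.move_linear(tgt,speed=.15)
bot.wait(.3);p=np.array(bot.read_position());print('err',p-tgt)
im,T=wsnap('w9.png')
cv2.imwrite('pics/w9b.png',cv2.resize(cv2.cvtColor(im,cv2.COLOR_RGB2BGR)[100:300,156:356],None,fx=3,fy=3,interpolation=cv2.INTER_CUBIC))
E
```

```text
fork [0.58651903 0.12926945 0.05      ] [  2.5  -0.8 149.9] tip [ 0.4 -0.7 47. ] top [  0.7  -0.4 -37. ]
tgt [0.587324   0.12823964 0.        ]
err [5.33057497e-04 8.20936689e-05 8.51299121e-04]
```

View pics/w9b.png

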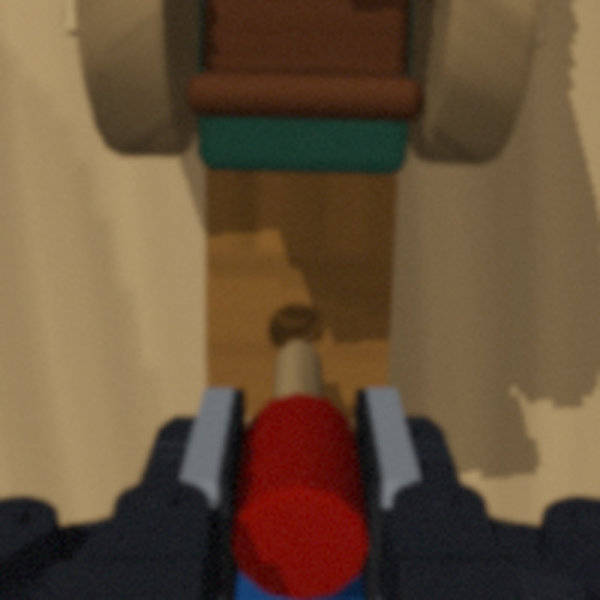

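The pin's tip, at about (297,342), stands just above the fork hole at (295,327), laterally within about 0.5 mm. I'll descend under force guard.

```bash
python3 - <<'E'
from h import *
T=np.load('pics/w9.png.npy')
fk=wun(T,(156+295/3,100+327/3),.05);print('fork in tool',(T[:3,:3].T@(fk-T[:3,3])*1000).round(1))
p0=np.array([.587324,.12824,0])
f0=np.array(bot.read_ft_force())
for z in (.085,.06):
    s=bot.move_linear([p0[0],p0[1],z],speed=.05,until_force=6)
    p=np.array(bot.read_position());print(z,s,p,np.array(bot.read_ft_force())-f0,bot.read_clock())
    if s: break
E
```

```text
fork in tool [ 0.8 -1.4 58.8]
0.085 False [0.58707126 0.12817342 0.08465132] [-0.5109562   0.25271827  0.49540857] 22.775
0.06 False [0.5878424  0.12785329 0.05981315] [ 3.01724468 -1.67745467 -1.20749507] 23.425
```

```bash
python3 - <<'E'
from h import *
p=np.array(bot.read_position());f0=np.array(bot.read_ft_force())
s=bot.move_linear([.5870,.1281,.0485],speed=.02,until_force=20)
p=np.array(bot.read_position());print(s,p,np.array(bot.read_ft_force())-f0,bot.read_clock())
bot.wait(.2);print(bot.read_ft_force(),bot.read_position())
E
```

```text
True [0.58875371 0.12813068 0.05036204] [-2.5592952   0.98938895  6.0872997 ] 23.9833
[-1.8342978   0.96962841  3.06587573] [0.58879067 0.12810818 0.05034895]
```

```bash
python3 - <<'E'
from h import *
bot.set_gripper(0.5)
p=np.array(bot.read_position())
bot.move_linear([p[0],p[1],.115],speed=.12)
bot.set_gripper(0.0)
bot.wait(.2);f0=np.array(bot.read_ft_force())
s=bot.move_linear([.5870,.1281,.080],speed=.03,until_force=11)
p=np.array(bot.read_position());print(s,p,np.array(bot.read_ft_force())-f0)
bot.move_linear([p[0],p[1],.20],speed=.15)
bot.move_pose([.5668,-.03,.2],quat(np.radians(85.5)))
bot.set_gripper(1.0)
im,T=wsnap('w10.png')
hsv=cv2.cvtColor(im,cv2.COLOR_RGB2HSV);H=hsv[...,0]
def big(m):
    n,_,st,c=cv2.connectedComponentsWithStats(m.astype('uint8'));i=1+np.argmax(st[1:,4]);return st[i].tolist(),c[i].round(1)
print('red',big(((H<8)|(H>172))&(hsv[...,1]>170)&(hsv[...,2]>60)))
for z in (.086,.092):print(wproj(T,[.5868,.128,z]))
print(wproj(T,[.5868,.128,.05]))
for n in ['red_pin_head','trailer']:
    print(n,[(np.round(d['bbox']).tolist(),round(d['confidence'],2)) for d in bot.search_frame('wrist',n)][:3])
b=np.array([.5868,.128,0])-.1*np.array([np.cos(np.radians(87)),np.sin(np.radians(87)),0])
print('trailer exp',[wproj(T,b+[x,y,.08]).round() for x,y in((-.025,-.045),(.025,-.045),(.025,.045),(-.025,.045))])
print('blue',big((H>100)&(H<130)&(hsv[...,1]>120)&(hsv[...,2]>40)))
print(bot.read_clock())
E
```

```text
True [0.5874054  0.12812145 0.08597179] [-1.1125891   0.73585709  4.19196983]
red ([256, 5, 22, 19, 333], array([266.2,  14. ]))
[264.84450875  12.31464122]
[265.0569864   10.04419713]
[263.73929228  24.17897326]
red_pin_head [([251.0, 4.0, 30.0, 30.0], 0.95)]
trailer [([231.0, 47.0, 66.0, 127.0], 0.58)]
trailer exp [array([244., 176.]), array([299., 172.]), array([292.,  71.]), array([235.,  75.])]
blue ([238, 74, 57, 100, 5427], array([266.6, 124. ]))
29.35
```

The head's top is at 86.0 mm, which is home, and the trailer stands where expected. Nothing is touching the robot, so I'm handing in.

```bash
python3 -c "
from cell import bot
print(bot.close_job())"
```

```text
the job is handed in; nothing more can be done
None
```

The trailer is coupled to the tractor with the red pin pushed home (head top measured at 86 mm), everything is released, and the job was handed in at about 29 s.

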